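Raking light on the fresh panel

ROBOT

A 6-joint arm with a two-finger parallel gripper is mounted at the origin on the work surface. World frame = base frame: x ahead of the robot, y to its left, z up, the work surface at z = 0. Lengths are in mm, angles in rad, forces in N, time in s.
With the tool pointing down it reaches from about 275 to 750 mm from the base axis. Payload 10.2 kg.
Tool frame: the origin (TCP) lies midway between the tips of the shut fingers; the grasp point (between the pads) lies 19 mm behind it; z points along the fingers, y is the direction in which the jaws open and shut (so a half turn about z gives the same grasp; the last joint's range is limited). The gripper opens to 85 mm and grips with 20 to 120 N. Pads are 22 mm wide; open, the fingers measure 114 mm over their backs; the gripper's body (76 mm by 85 mm) begins 54 mm behind the grasp point. The pads swing forward as they close: fully open they stand 13 mm farther back than shut.
Start: joints at [-1.427, 0.313, 1.498, -0, 1.331, -0.223], TCP at [188.268, -490.088, 207.594] pointing down, gripper open.
Joint ranges: [-2.94, 2.94], [-0.97, 2.17], [0.19, 2.56], [-1.23, 4.37], [0.02, 3.11], [-2.88, 2.88]. Speed limits (rad/s): [2.39, 2.39, 3.01, 3.14, 3.14, 3.14].

INTERFACE

Orientations are given as a unit quaternion [w, x, y, z].
In Python, from rig import sense, optics, ctrl gives the robot as it stands.
- The arm moves only by the tool play_rows, never from a script. Its argument "plan" is a list of rows, each a list of 7 numbers: the shift along the world's x, y, z in mm, then the turn, a rotation vector about the world's x, y, z in rad, then the opening, from -1 (shut) to 1 (fully open), so that 0 is half open. A call has 1 to 5 rows; each row shifts and turns the pose as measured when the row begins; what a row does not reach is not made up. A row lasts 1/12 s, in which the tool goes at most 41.7 mm and 7.16 degrees, less where a joint would pass 70% of its speed; a pose out of reach is approached as far as the arm can. A call is refused whole if a number of a shift passes 41.7 or a number of a turn 0.125, either way. A call with a gripper value outside its range is refused whole. The fingers move at their own pace and stop on an object; "grip_force" is the grip in N (left out, the last holds). Time passes only in rows, so rows that do not move let the fingers close. It gives the time, the measured TCP pose, the force and the opening at its end, in the units of the state.
- sense(): the state, without advancing time (a new reading comes with each control period).
- optics.capture(name): name is "scene" or "top" or "wrist"; returns a dict with "img" (480x640x3 uint8, blue, green, red), "fx", "fy", "cx", "cy" (pixels), "dist" ([k1, k2, p1, p2, k3] as OpenCV has them; the pictures are not rectified), "world_to_cam" (4x4, takes a point from world to camera coordinates). Camera axes: x right, y up, looking along -z (the intrinsics and any distortion apply to the point x, -y, -z); pixel columns grow to the right and rows downward; lengths in mm; the calibration is good to about 2 mm. A picture is of the moment at which its call begins. There is no depth.
- ctrl.finish_job(): hands the job in, once; it reports no verdict.
The state is a dict: "time_s": time; "joints": joint angles; "dq": joint speeds; "tau": joint torques, N m; "eef_pos": TCP position; "ee_rot": TCP orientation; "force": force on the tool from outside, world axes, zero at the start; "wrist_torque": the same for the moment, N m; "grip_width": opening from 0.0 (shut) to 1.0 (fully open).
Only numpy, scipy, OpenCV 4.12 (cv2) and the standard library are available. Lean on these libraries where they do the work, as an engineer would, in place of code of your own. Each camera call takes 0.05 s, during which the arm holds its last target. There are 200 camera calls.

TASK

Sign the inspection lamp out on the key box by pressing its three keys one at a time, from the largest to the smallest, letting each come back up; only then draw the lamp (the torch standing head down in the rack) up out of its well. Hold it over the freshly varnished panel, leaning any way you like at about 45 degrees, with its lens about 15 cm from the panel's middle and pointing at it, and finish there, still holding it steady in the air. Touch neither the wet panel nor push about the cans, markers and pens.

Things in the scene. Friction and masses are not known exactly. Their poses are not given: they have to be found in the camera images.
- key_large (a joint): the largest of the three round white spring keys on the key box, cap 40 mm across. Joint: 0 released, 0.006 m fully pressed straight down (about 4 N; it counts as pressed beyond 0.004 m), springs back by itself
- key_large_top (a point): centre of the top face of the largest key (40 mm cap), 58 mm above the table when released; the cap stands 10 mm proud of a black collar 56 mm across; z axis up
- key_medium (a joint): the middle-sized of the three round white spring keys on the key box, cap 28 mm across. Joint: 0 released, 0.006 m fully pressed straight down (about 4 N; it counts as pressed beyond 0.004 m), springs back by itself
- key_medium_top (a point): centre of the top face of the middle-sized key (28 mm cap), 58 mm above the table when released; the cap stands 10 mm proud of a black collar 44 mm across; z axis up
- key_small (a joint): the smallest of the three round white spring keys on the key box, cap 18 mm across. Joint: 0 released, 0.006 m fully pressed straight down (about 4 N; it counts as pressed beyond 0.004 m), springs back by itself
- key_small_top (a point): centre of the top face of the smallest key (18 mm cap), 58 mm above the table when released; the cap stands 10 mm proud of a black collar 34 mm across; z axis up
- lamp_grip (a point): point on the axis of the inspection lamp (a torch), mid-way up the part of its handle that can be held while it stands in the rack, 97 mm above its lens. The lamp is black, 140 mm long, about 0.2 kg, standing head down: head 42 mm diameter from 0 to 40 mm above the lens, a taper to 54 mm, then a straight round handle 28 mm diameter up to 128 mm, and a tail button 24 mm diameter up to 140 mm. z axis runs along the lamp from the lens to the tail
- lamp_lens (a point): centre of the lamp's lens at the head end of the lamp (10 mm above the table while in the rack); the beam leaves it along -z
- lamp_aim (a point): a point moving with the lamp, 150 mm ahead of the lens along the beam (-z of the lamp): where the beam is at 15 cm
- lamp: the whole lamp; origin at the lens centre, z axis from the lens to the tail
- rack: fixed rack: a steel base plate 85 x 235 x 10 mm with a row of three round black wells along its y axis at -75, 0 and +75 mm, each open at the top, inner diameter 50 mm, outer 58 mm, rim 60 mm above the table, floor 10 mm above it. The lamp stands in any one of the wells and the two others hold a mini can and a fat marker. Origin: centre of the underside
- panel_mid (a point): centre of the top face of the panel, 12 mm above the table
- panel: fixed square painted panel lying on the table, 200 x 200 x 12 mm, white with a few blue marks, freshly varnished (wet); origin: centre of the underside
- rack_can: mini spray can, aluminium with paper label, 43 mm diameter, 92 mm tall, standing in one of the rack's wells; origin at the centre of its underside
- fat_marker: fat white marker with black cap, 38 mm diameter, 96 mm tall, standing in one of the rack's wells; origin at the centre of its underside
- mini_can: mini spray can, aluminium, 45 mm diameter, 100 mm tall, standing on the table just beyond the panel; origin at the centre of its underside
- pen_a: marker pen, 100 x 14 mm, lying on the table on the robot's side of the panel; origin at the centre of its underside
- pen_b: marker pen, 100 x 14 mm, lying on the table on the robot's side of the key box; origin at the centre of its underside

How it is judged (in metres and radians):
On the way, in this order (a step that is already met when the one before it is completed fails the run):
1. the largest key is pressed, alone, with the lamp still in its well (value of joint key_large above 0.004 m and value of joint each of key_medium, key_small below 0.002 m and distance of lamp_grip from where it was at the start of the episode below 0.02 m), for 0.04 s.
2. then the middle-sized key, alone (value of joint key_medium above 0.004 m and value of joint each of key_large, key_small below 0.002 m and distance of lamp_grip from where it was at the start of the episode below 0.02 m), for 0.04 s.
3. then the smallest key, alone, with the lamp still in its well (value of joint key_small above 0.004 m and value of joint each of key_large, key_medium below 0.002 m and distance of lamp_grip from where it was at the start of the episode below 0.02 m), for 0.04 s.
4. the keys are up and the lamp is drawn clear of its well, in the gripper (z of lamp_lens in the frame of rack above 0.065 m and contact force between lamp and the fingers above 1 N and value of joint each of key_large, key_medium, key_small below 0.002 m), for 0.1 s.
At the end, for the whole second after the job is handed in: The lamp is held in the fingers and by nothing else, still (under 30 mm/s), slanted 30 to 60 degrees from upright with the head lower, its lens more than 60 mm above the table, and the point 150 mm ahead of the lens within 60 mm of the middle of the panel's top; all keys are up (distance between lamp_aim and panel_mid below 0.06 m and angle between lamp_grip's own z axis and vertical between 0.52 and 1.05 rad and height (world z) of lamp_lens above 0.06 m and contact force between lamp and the fingers above 1 N and contact force between lamp and rack below 0.1 N and contact force between lamp and panel below 0.1 N and linear speed of lamp below 0.03 m/s and angular speed of lamp below 0.15 rad/s and value of joint each of key_large, key_medium, key_small below 0.002 m); the arm keeps its last pose, push and grip.
It fails at once if two keys are down at once (value of joint each of key_large, key_medium above 0.003 m or value of joint each of key_medium, key_small above 0.003 m or value of joint each of key_large, key_small above 0.003 m).
It fails at once if the wet panel is touched (contact force between panel and anything else above 0.3 N).
It fails at once if a can, marker or pen is pushed more than 30 mm or knocked over (distance of any of rack_can, fat_marker, mini_can, pen_a, pen_b from where it was at the start of the episode above 0.03 m or angle between any of rack_can, fat_marker, mini_can, pen_a, pen_b's own z axis and vertical above 0.5 rad).
It also fails if it takes over 58 s, if anything falls off the work surface, if the arm or the gripper's body presses on something with over 40 N, if the wrist force passes 120 N, or if a joint passes its speed limit or range.

## Working session

There is one attempt and no reset: what is moved stays moved. The work goes in short steps, Python scripts to look and compute and a tool call to move; the robot and the scene stay as the last step left them, time stands still between calls to the robot, and variables do not carry over. Pictures are saved under pics/ and viewed, about 8 in all and at most 12, crops included, and the job is handed in when it is done.

Besides the shell and the picture viewer there is one more tool, called after "Call:" by a JSON object that holds its "name" and its "arguments". play_rows: Moves the arm, as the interface text tells. Its arguments: {"type":"object","properties":{"plan":{"type":"array"},"grip_force":{"type":"number"}},"required":["plan"]}

```bash
ls; mkdir -p pics
cat > h.py <<'E'
import numpy as np, cv2
from rig import sense, optics, ctrl
def cap(n,f=None):
    c=optics.capture(n)
    if f: cv2.imwrite('pics/'+f,c['img'])
    return c
def ray(c,u,v):
    K=np.array([[c['fx'],0,c['cx']],[0,c['fy'],c['cy']],[0,0,1.]])
    p=cv2.undistortPoints(np.array([[[u,v]]],float),K,np.array(c['dist'],float))[0,0]
    T=np.array(c['world_to_cam']);R=T[:3,:3];t=T[:3,3]
    return -R.T@t, R.T@np.array([p[0],-p[1],-1.])
def onz(c,u,v,z):
    o,d=ray(c,u,v); return o+d*(z-o[2])/d[2]
def proj(c,P):
    K=np.array([[c['fx'],0,c['cx']],[0,c['fy'],c['cy']],[0,0,1.]])
    T=np.array(c['world_to_cam']);q=T[:3,:3]@np.array(P,float)+T[:3,3]
    return cv2.projectPoints(np.array([[q[0],-q[1],-q[2]]]),np.zeros(3),np.zeros(3),K,np.array(c['dist'],float))[0].ravel()
E
python3 - <<'E'
from h import *
s=sense();print(s)
for n in('scene','top'):
    c=cap(n,n+'0.png');print(n,ray(c,320,240))
E
```

```text
pics
{'time_s': 0.0, 'joints': array([-1.42742302e+00,  3.13482139e-01,  1.49837957e+00,  9.12958147e-06,
        1.33096779e+00, -2.23401621e-01]), 'dq': array([ 0.00162889,  0.0015246 ,  0.00031492, -0.00169757, -0.00091668,
        0.00057863]), 'tau': array([ 8.25972766e-04, -4.12267220e+01, -2.59739703e+01, -1.65597212e-04,
        4.09636748e-03, -3.23841800e-05]), 'eef_pos': array([ 188.22148868, -489.82723126,  207.04028332]), 'ee_rot': array([-6.17751557e-04,  9.83231604e-01,  1.82360169e-01,  2.91690310e-05]), 'force': array([ 0.17264163,  0.73789653, -0.37853367]), 'wrist_torque': array([-0.01667126,  0.01020537,  0.01289978]), 'grip_width': 1.0020326305695824}
scene (array([1235.03732883, -568.50585813, 1253.62365788]), array([-0.43483945,  0.38330668, -0.81502824]))
top (array([ 4.93057470e+02, -8.86369758e-01,  1.14701189e+03]), array([ 0.07949736, -0.02252441, -0.9966102 ]))
```

View pics/top0.png

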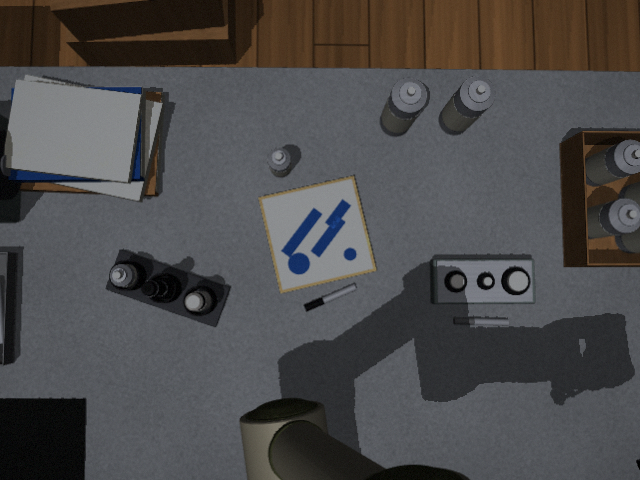

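View pics/scene0.png

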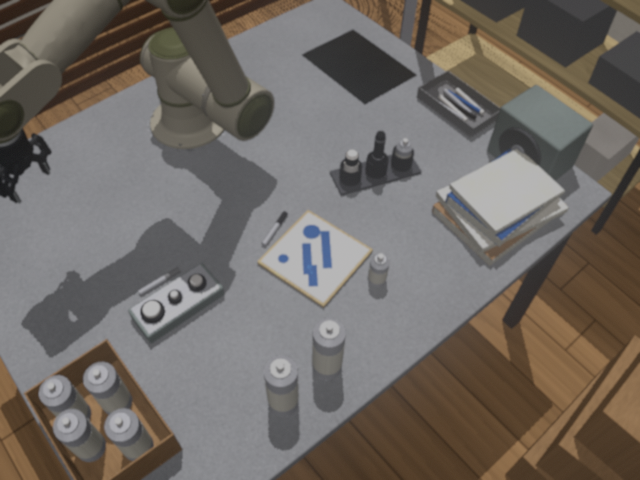

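Top view: keys at (455,281) medium, (486,281) small and (517,281) large. The panel is around (318,235). The rack runs from (118,272) to (220,310), with the lamp in its middle well at ~(160,288).

Run:
```python
from h import *
c=cap('top');g=cv2.cvtColor(c['img'],cv2.COLOR_BGR2GRAY);np.set_printoptions(precision=1,suppress=True)
for n,x0,x1 in(('M',440,471),('S',472,500),('L',500,534)):
    sub=g[262:300,x0:x1]
    col=sub
    # collar dark mask, cap = bright blob enclosed
    dark=(sub<45).astype(np.uint8)
    cs,h=cv2.findContours(dark,cv2.RETR_EXTERNAL,cv2.CHAIN_APPROX_NONE)
    k=max(cs,key=cv2.contourArea);(u,v),r=cv2.minEnclosingCircle(k)
    f=np.zeros_like(dark);cv2.drawContours(f,[k],-1,1,-1)
    m=((f>0)&(sub>90)).astype(np.uint8);M=cv2.moments(m,True)
    cu,cv_=M['m10']/M['m00']+x0,M['m01']/M['m00']+262
    P=onz(c,cu,cv_,58);print(n,'collar',onz(c,u+x0,v+262,48),r,'cap',cu,cv_,P,'area diam px',2*np.sqrt(m.sum()/np.pi))
g2=c['img'].max(2)
m=(g2[160:300,240:390]>150)
m=m.astype(np.uint8);m=cv2.morphologyEx(m,cv2.MORPH_OPEN,np.ones((3,3)))
cs,_=cv2.findContours(m,cv2.RETR_EXTERNAL,cv2.CHAIN_APPROX_NONE)
k=max(cs,key=cv2.contourArea)+[240,160]
b=cv2.boxPoints(cv2.minAreaRect(k));Q=np.array([onz(c,*p,12) for p in b]);print('panel',Q,Q.mean(0),np.linalg.norm(Q[1]-Q[0]),np.linalg.norm(Q[2]-Q[1]))
s=cap('scene')
cv2.imwrite('pics/rk.png',np.hstack([cv2.resize(c['img'][240:335,95:240],(580,380)),cv2.resize(s['img'][120:200,320:430],(0,0),fx=2,fy=2)[:380] if 0 else np.zeros((380,0,3),np.uint8)]))
cv2.imwrite('pics/rk2.png',np.vstack([cv2.resize(c['img'][240:335,95:240],(580,380)),cv2.resize(s['img'][125:193,325:430],(580,200+20))]))
# predicted pixel scale
print(proj(c,[500,300,58])-proj(c,[500,340,58]))
```

```text
M collar [ 499.8 -290.1   48. ] 11.401854515075684 cap 461.6666666666667 280.3333333333333 [ 501.  -300.5   58. ] area diam px 3.385137501286538
S collar [ 500.2 -350.5   48. ] 8.820878028869629 cap 487.50877192982455 280.7894736842105 [ 499.9 -351.3   58. ] area diam px 8.51907589177983
L collar [ 500.4 -409.8   48. ] 14.40499496459961 cap 517.9900332225914 280.66445182724254 [ 499.9 -411.4   58. ] area diam px 19.576646877473273Traceback (most recent call last):
  File "<stdin>", line 18, in <module>
ValueError: max() iterable argument is empty
```

Run:
```python
from h import *
np.set_printoptions(precision=1,suppress=True)
c=cap('top');s=cap('scene')
a=c['img'].astype(int);print(a[210,275],a[240,360],a[300,250])
sub=a[160:300,240:390]
for T in(110,125):
    m=(((sub.max(2)>T))|((sub[:,:,0]-sub[:,:,2])>40)|((sub[:,:,2]-sub[:,:,0])>25)).astype(np.uint8);m=cv2.morphologyEx(m,cv2.MORPH_OPEN,np.ones((5,5)))
    cs,_=cv2.findContours(m,cv2.RETR_EXTERNAL,cv2.CHAIN_APPROX_NONE)
    if not cs: continue
    k=max(cs,key=cv2.contourArea)+[240,160]
    b=cv2.boxPoints(cv2.minAreaRect(k));Q=np.array([onz(c,*p,12) for p in b]);print('panel',Q.mean(0),np.linalg.norm(Q[1]-Q[0]),np.linalg.norm(Q[2]-Q[1]))
cv2.imwrite('pics/rk2.png',np.vstack([cv2.resize(c['img'][240:335,95:240],(580,380),interpolation=cv2.INTER_CUBIC),cv2.resize(s['img'][125:193,325:430],(580,220),interpolation=cv2.INTER_CUBIC)]))
```

```text
[143 142 140] [144 142 140] [96 90 88]
panel [596.7 -20.8  12. ] 202.0520404885637 200.95039055158318
panel [597.1 -20.5  12. ] 201.65498440063288 200.6177540114448
```

View pics/rk2.png

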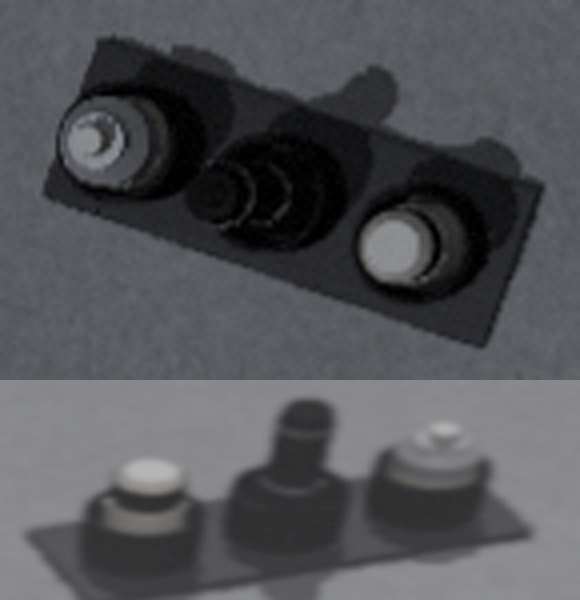

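Crop: rack corners at crop (97,37), (543,183), (485,347) and (45,193); lamp tail at (213,193). The lamp is in the middle well, with the can and marker either side.

Run:
```python
from h import *
np.set_printoptions(precision=2,suppress=True)
c=cap('top');s=cap('scene')
C=[np.array(p)/4+[95-.375,240-.375] for p in((97,37),(543,183),(485,347),(45,193))]
Q=np.array([onz(c,*p,10) for p in C]);print(Q,Q.mean(0),[np.linalg.norm(Q[i]-Q[i-1]) for i in range(4)])
print('tail',onz(c,213/4+94.6,193/4+239.6,150))
ux=(Q[0]+Q[1]-Q[2]-Q[3])[:2];print('rack short axis deg',np.degrees(np.arctan2(ux[1],ux[0])))
# scene check: tail top centre at crop (307,412) scale
u=307/580*105+325;v=(412-380)/220*68+125;print('scene tail',onz(s,u,v,150))
R=cv2.Rodrigues
from scipy.spatial.transform import Rotation as Ro
q=sense()['ee_rot'];print(Ro.from_quat([q[1],q[2],q[3],q[0]]).as_matrix())
```

```text
[[566.45 377.42  10.  ]
 [492.77 153.38  10.  ]
 [411.3  181.6   10.  ]
 [488.42 401.6   10.  ]] [489.74 278.5   10.  ] [np.float64(81.6921918845336), np.float64(235.83429890024058), np.float64(86.21524874813696), np.float64(233.12167385942908)]
tail [488.86 278.72 150.  ]
rack short axis deg -18.187346242702258
scene tail [494.17 273.72 150.  ]
[[ 0.93  0.36 -0.  ]
 [ 0.36 -0.93  0.  ]
 [ 0.   -0.   -1.  ]]
```

Call:
{"name": "play_rows", "arguments": {"plan": [[40, 12, 0, 0, 0, 0, -1], [40, 12, 0, 0, 0, 0, -1], [40, 10, 0, 0, 0, 0, -1], [40, 10, 0, 0, 0, 0, -1], [40, 10, 0, 0, 0, 0, -1]], "grip_force": 60}}

```text
time_s: 0.77
eef_pos: [386.9, -436.5, 207.6]
ee_rot: [0.0, 0.984, 0.176, -0.001]
force: [-0.3, -1.3, -0.5]
grip_width: 0.299
```

Call:
{"name": "play_rows", "arguments": {"plan": [[38, 9, -25, 0, 0, 0, -1], [38, 8, -25, 0, 0, 0, -1], [37, 8, -25, 0, 0, 0, -1], [0, 0, -20, 0, 0, 0, -1], [0, 0, -20, 0, 0, 0, -1]]}}

```text
time_s: 1.18
eef_pos: [498.7, -410.2, 101.3]
ee_rot: [0.005, 0.984, 0.18, 0.002]
force: [-0.1, -0.2, 0.4]
grip_width: -0.0
```

Call:
{"name": "play_rows", "arguments": {"plan": [[0, 0, 0, 0, 0, 0, -1], [0, 0, -20, 0, 0, 0, -1], [0, 0, 0, 0, 0, 0, -1]]}}

```text
time_s: 1.43
eef_pos: [498.2, -407.9, 76.6]
ee_rot: [0.001, 0.984, 0.181, 0.0]
force: [-1.5, 0.6, -0.4]
grip_width: -0.004
```

Run:
```python
from h import *
print(sense()['eef_pos'])
c=cap('wrist');s=cap('scene');t=cap('top')
w=cv2.resize(c['img'],(400,300));cv2.imwrite('pics/k.png',np.hstack([w,cv2.resize(s['img'][250:350,100:233],(400,300))]))
```

```text
[ 498.16988472 -407.87598254   76.59104769]
```

View pics/k.png

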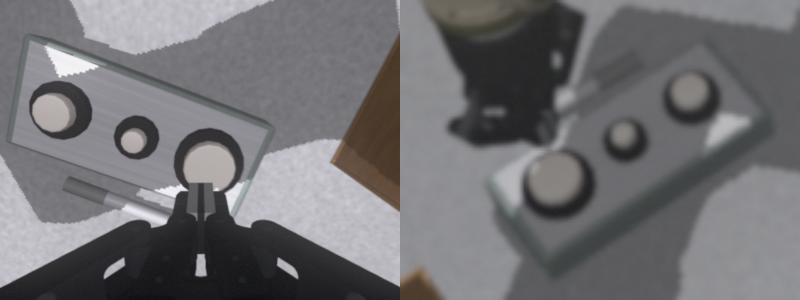

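The wrist view shows the shut tips at about (200,185) in the half-size picture, by the near edge of the large cap at (209,165). I'll check the cap centres from the wrist view.

Run:
```python
from h import *
np.set_printoptions(precision=1,suppress=True)
c=cap('wrist');s=cap('scene')
k=1.6
for n,(u,v) in dict(L=(209,167),S=(132,141),M=(53,113)).items(): print(n,onz(c,u*k,v*k,58))
for n,(u,v) in dict(L=(555-400,181),S=(625-400,136),M=(689-400,93)).items(): print('sc',n,onz(s,u/400*133+100,v/3+250,58))
e=sense()['eef_pos'];print(e,proj(c,e)/k,proj(s,e))
```

```text
L [ 503.6 -416.7   58. ]
S [ 502.7 -355.6   58. ]
M [ 502.7 -296.1   58. ]
sc L [ 509.5 -416.    58. ]
sc S [ 509.5 -354.7   58. ]
sc M [ 508.1 -296.6   58. ]
[ 499.9 -410.2   81.9] [199.5 180.7] [149.3 300.6]
```

Call:
{"name": "play_rows", "arguments": {"plan": [[3, -3, -18, 0, 0, 0, -1], [0, 0, 0, 0, 0, 0, -1], [0, 0, -7, 0, 0, 0, -1], [0, 0, 0, 0, 0, 0, -1]]}}

```text
time_s: 2.02
eef_pos: [503.7, -415.0, 61.5]
ee_rot: [0.009, 0.984, 0.18, 0.004]
force: [-0.4, 0.7, -0.1]
grip_width: 0.002
```

Call:
{"name": "play_rows", "arguments": {"plan": [[0, 0, -8, 0, 0, 0, -1], [0, 0, 0, 0, 0, 0, -1], [0, 0, 0, 0, 0, 0, -1]]}}

```text
time_s: 2.27
eef_pos: [504.0, -415.5, 54.7]
ee_rot: [0.01, 0.984, 0.18, 0.005]
force: [0.8, 0.3, -0.8]
grip_width: 0.002
```

Call:
{"name": "play_rows", "arguments": {"plan": [[0, 0, -4, 0, 0, 0, -1], [0, 0, 0, 0, 0, 0, -1], [0, 0, 0, 0, 0, 0, -1]]}}

```text
time_s: 2.52
eef_pos: [504.1, -415.6, 50.7]
ee_rot: [0.01, 0.984, 0.18, 0.005]
force: [-0.2, 0.2, 0.5]
grip_width: -0.0
```

Run:
```python
from h import *
for i in range(4):
    s=sense();print(s['eef_pos'],s['force'],s['dq'].round(3)); c=cap('scene')
c2=cap('wrist')
cv2.imwrite('pics/k2.png',np.hstack([cv2.resize(c2['img'],(400,300)),cv2.resize(c['img'][250:350,100:233],(400,300))]))
```

```text
[ 504.06514609 -415.56571308   50.73277279] [-0.21870677  0.169182    0.51163518] [-0.     0.004  0.007 -0.    -0.004 -0.002]
[ 504.02660647 -415.47690287   50.65446486] [-0.46257897  0.48832868  0.91727153] [ 0.001 -0.002 -0.     0.003  0.    -0.001]
[ 504.03148062 -415.53747891   50.71615045] [0.52136918 0.08103049 0.32923946] [ 0.001 -0.    -0.004 -0.001 -0.     0.001]
[ 504.0654388  -415.53728591   50.73061079] [-1.09377387 -0.31476414 -0.52775104] [ 0.001 -0.001 -0.002 -0.    -0.001  0.001]
```

View pics/k2.png

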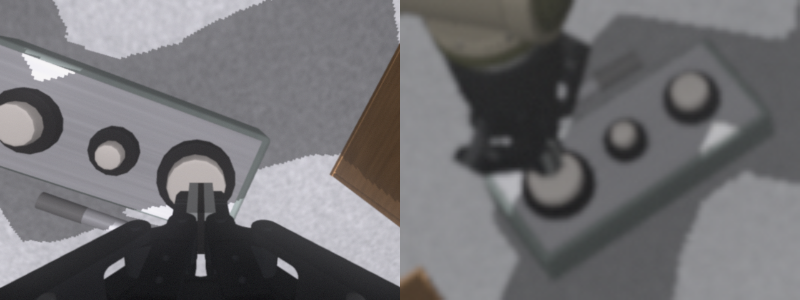

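Run:
```python
from h import *
np.set_printoptions(precision=1,suppress=True)
c=cap('wrist');s=cap('scene')
e=sense()['eef_pos'];print('tcp in wrist(half)',proj(c,e)/1.6,'scene crop',(proj(s,e)-[100,250])*3)
o,d=ray(c,320,240);print('cam',o,d/np.linalg.norm(d))
for n,(x,y) in dict(L=(502,-414),S=(502,-354),M=(502,-294)).items():
    print(n,proj(c,[x,y,58])/1.6,proj(c,[x,y,52])/1.6,(proj(s,[x,y,58])-[100,250])*3)
# wrist measurement
for n,(u,v) in dict(L=(196,183),S=(109,156),M=(17,125)).items(): print(n,onz(c,u*1.6,v*1.6,58))
a=c['img'][:,:,:].astype(int).min(2)
cv2.imwrite('pics/k3.png',cv2.resize(c['img'][200:360,220:420],(800,600),interpolation=cv2.INTER_CUBIC))
```

```text
tcp in wrist(half) [199.6 180.8] scene crop [153.3 180.5]
cam [ 569.3 -388.   217.3] [-0.3 -0.1 -1. ]
L [196.4 187.1] [196.4 183.5] [151.6 172.6]
S [107.3 156.9] [110.3 154.1] [219.9 128.7]
M [ 11.7 124.2] [ 18.  122.4] [286.7  85.8]
L [ 504.7 -412.7   58. ]
S [ 502.9 -354.8   58. ]
M [ 502.6 -297.1   58. ]
```

View pics/k3.png

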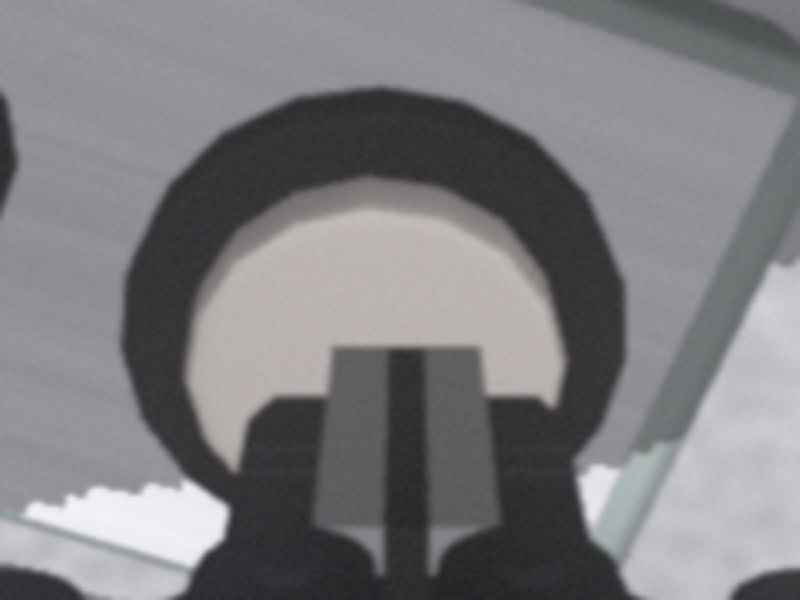

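The tips aren't in contact yet: there is no force and the cap stands fully proud. I'll go down in small steps until the force shows.

Call:
{"name": "play_rows", "arguments": {"plan": [[0, 0, -4, 0, 0, 0, -1], [0, 0, 0, 0, 0, 0, -1]]}}

```text
time_s: 3.03
eef_pos: [504.1, -415.6, 46.5]
ee_rot: [0.01, 0.984, 0.18, 0.005]
force: [1.0, 0.4, -0.5]
grip_width: -0.001
```

Call:
{"name": "play_rows", "arguments": {"plan": [[0, 0, -4, 0, 0, 0, -1], [0, 0, 0, 0, 0, 0, -1]]}}

```text
time_s: 3.2
eef_pos: [504.0, -415.5, 42.0]
ee_rot: [0.01, 0.984, 0.18, 0.005]
force: [-0.8, 0.3, -0.8]
grip_width: 0.003
```

Run:
```python
from h import *
np.set_printoptions(precision=1,suppress=True)
c=cap('wrist');s=cap('scene');t=cap('top')
e=sense()['eef_pos'];print(e,'scene',proj(s,e),'top',proj(t,e),'wrist',proj(c,e))
print(c['fx'],s['fx'],t['fx'],c['dist'],s['dist'],t['dist'])
cv2.imwrite('pics/k4.png',np.hstack([cv2.resize(c['img'][200:360,220:420],(400,320)),cv2.resize(s['img'][265:335,110:198],(400,320),interpolation=cv2.INTER_CUBIC)]))
```

```text
[ 504.4 -415.9   43. ] scene [151.8 312. ] top [517.4 278.4] wrist [320.6 289.9]
421.9573115541736 622.0866273355149 564.0048370668271 [-0.  0.  0.  0.  0.] [-0.2  0.   0.   0.   0. ] [-0.  0.  0.  0.  0.]
```

View pics/k4.png

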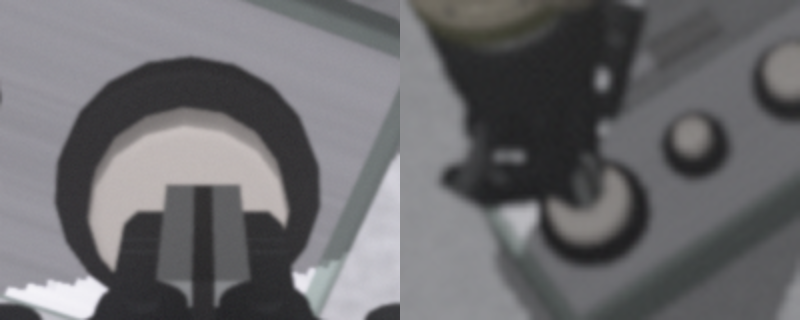

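Call:
{"name": "play_rows", "arguments": {"plan": [[0, 0, -4, 0, 0, 0, -1], [0, 0, 0, 0, 0, 0, -1]]}}

```text
time_s: 3.52
eef_pos: [504.5, -416.1, 38.9]
ee_rot: [0.011, 0.984, 0.18, 0.005]
force: [-0.5, -0.1, -0.1]
grip_width: -0.002
```

Run:
```python
from h import *
np.set_printoptions(precision=2,suppress=True)
F=[]
for i in range(6):
    s=sense();F.append(s['force']);cap('top')
print(s['eef_pos'],np.mean(F,0),s['tau'],s['joints'])
```

```text
[ 504.8  -416.38   39.85] [-0.16  0.07  0.15] [ -0.   -56.84 -23.6   -0.    -0.07  -0.  ] [-0.87  0.74  1.28 -0.    1.1   0.34]
```

Call:
{"name": "play_rows", "arguments": {"plan": [[0, 0, -4, 0, 0, 0, -1], [0, 0, 0, 0, 0, 0, -1], [0, 0, 0, 0, 0, 0, -1]]}}

```text
time_s: 4.07
eef_pos: [504.8, -416.4, 35.6]
ee_rot: [0.012, 0.984, 0.18, 0.006]
force: [-0.1, 1.0, 0.3]
grip_width: 0.002
```

Run:
```python
from h import *
np.set_printoptions(precision=2,suppress=True)
F=[]
for i in range(6):
    s=sense();F.append(s['force']);c=cap('wrist');
print(s['eef_pos'],np.mean(F,0),s['tau'],s['joints'])
s=cap('scene');print(proj(s,sense()['eef_pos']))
cv2.imwrite('pics/k5.png',np.hstack([cv2.resize(c['img'][200:360,220:420],(400,320)),cv2.resize(s['img'][265:335,110:198],(400,320),interpolation=cv2.INTER_CUBIC)]))
```

```text
[ 504.87 -416.45   35.74] [-0.15  0.06 -0.14] [ -0.   -56.91 -23.47  -0.    -0.07   0.  ] [-0.87  0.74  1.28 -0.    1.09  0.34]
[152.34 313.87]
```

View pics/k5.png

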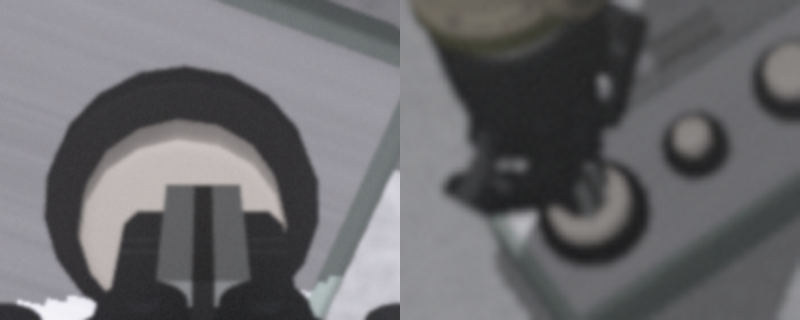

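Call:
{"name": "play_rows", "arguments": {"plan": [[-2, 0, -4, 0, 0, 0, -1], [0, 0, 0, 0, 0, 0, -1], [0, 0, 0, 0, 0, 0, -1]]}}

```text
time_s: 4.67
eef_pos: [503.1, -416.8, 32.2]
ee_rot: [0.012, 0.984, 0.18, 0.006]
force: [0.6, 1.5, 2.4]
grip_width: 0.001
```

Call:
{"name": "play_rows", "arguments": {"plan": [[0, 0, -3, 0, 0, 0, -1], [0, 0, 0, 0, 0, 0, -1], [0, 0, 0, 0, 0, 0, -1]]}}

```text
time_s: 4.92
eef_pos: [503.2, -416.9, 29.5]
ee_rot: [0.013, 0.984, 0.18, 0.007]
force: [-0.6, 0.4, 3.8]
grip_width: -0.0
```

```bash
cat > f.py <<'E'
from h import *
np.set_printoptions(precision=2,suppress=True)
F=[]
for i in range(4):
    s=sense();F.append(s['force']);c=cap('wrist')
print(s['eef_pos'],np.mean(F,0),s['tau'],s['joints'])
cv2.imwrite('pics/last.png',c['img'])
E
python3 f.py
```

```text
[ 503.2  -416.89   29.47] [-0.6   0.44  3.29] [ -0.19 -54.92 -22.66  -0.02  -0.35  -0.  ] [-0.87  0.75  1.29 -0.    1.07  0.34]
```

Contact at a reading of about z = 33, so the TCP reading is ~24 mm below the real tip. I'll press on to the stop.

Call:
{"name": "play_rows", "arguments": {"plan": [[0, 0, -2, 0, 0, 0, -1], [0, 0, 0, 0, 0, 0, -1], [0, 0, 0, 0, 0, 0, -1]]}}

```text
time_s: 5.37
eef_pos: [503.3, -417.0, 28.8]
ee_rot: [0.013, 0.984, 0.18, 0.007]
force: [-1.2, 1.9, 3.8]
grip_width: -0.002
```

```bash
python3 f.py
```

```text
[ 503.26 -416.95   28.54] [-1.25  1.27  3.91] [ -0.17 -54.92 -22.73  -0.01  -0.43  -0.  ] [-0.87  0.75  1.29 -0.    1.07  0.34]
```

Call:
{"name": "play_rows", "arguments": {"plan": [[0, 0, -3, 0, 0, 0, -1], [0, 0, 0, 0, 0, 0, -1], [0, 0, 0, 0, 0, 0, -1]]}}

```text
time_s: 5.82
eef_pos: [503.6, -417.3, 29.4]
ee_rot: [0.014, 0.983, 0.18, 0.007]
force: [-0.8, 0.7, 2.9]
grip_width: 0.002
```

```bash
python3 f.py
```

```text
[ 503.6  -417.32   28.79] [-1.2   0.91  3.33] [ -0.16 -55.22 -22.78  -0.02  -0.37  -0.  ] [-0.87  0.75  1.29 -0.    1.07  0.34]
```

Call:
{"name": "play_rows", "arguments": {"plan": [[0, 0, -4, 0, 0, 0, -1], [0, 0, -3, 0, 0, 0, -1], [0, 0, -3, 0, 0, 0, -1]]}}

```text
time_s: 6.27
eef_pos: [504.0, -417.7, 28.0]
ee_rot: [0.015, 0.983, 0.181, 0.007]
force: [-9.6, 10.1, 26.3]
grip_width: 0.003
```

```bash
python3 f.py
```

```text
[ 503.98 -417.75   27.91] [-10.42  10.51  28.53] [ -0.82 -40.49 -20.45   0.34  -3.84   0.01] [-0.87  0.75  1.29 -0.    1.07  0.34]
```

The large key bottomed at reading z = 28 (28 N). Now I'll lift, take out the small tilt, and go over the medium key.

Call:
{"name": "play_rows", "arguments": {"plan": [[0, 0, 20, 0, 0, 0, -1], [0, 0, 20, 0.027, 0.019, 0, -1], [0, 40, 0, 0, 0, 0, -1], [0, 40, 0, 0, 0, 0, -1], [0, 40, 0, 0, 0, 0, -1]]}}

```text
time_s: 6.88
eef_pos: [503.4, -302.4, 68.9]
ee_rot: [0.002, 0.984, 0.177, 0.001]
force: [0.1, 0.8, 0.7]
grip_width: -0.004
```

Call:
{"name": "play_rows", "arguments": {"plan": [[0, 0, 0, 0, 0, 0, -1], [0, 0, 0, 0, 0, 0, -1]]}}

```text
time_s: 7.05
eef_pos: [503.3, -295.1, 67.8]
ee_rot: [0.0, 0.984, 0.179, 0.0]
force: [-0.6, -0.6, 0.9]
grip_width: -0.001
```

```bash
python3 f.py; python3 -c "
from h import *
print(sense()['ee_rot'])"
```

```text
[ 503.2  -296.76   67.71] [0.03 0.29 0.16] [  1.04 -50.37 -22.45   0.05   0.02   0.01] [-0.73  0.58  1.48  0.    1.08  0.48]
[3.30983959e-04 9.83990883e-01 1.78217704e-01 5.31723476e-04]
```

Call:
{"name": "play_rows", "arguments": {"plan": [[-1, 2, -14, 0, 0, 0, -1], [0, 0, -14, 0, 0, 0, -1], [0, 0, 0, 0, 0, 0, -1], [0, 0, -4, 0, 0, 0, -1], [0, 0, -3, 0, 0, 0, -1]]}}

```text
time_s: 7.67
eef_pos: [502.4, -300.1, 32.0]
ee_rot: [0.002, 0.984, 0.176, 0.001]
force: [-1.1, 1.4, 1.8]
grip_width: 0.0
```

Call:
{"name": "play_rows", "arguments": {"plan": [[0, 0, -3, 0, 0, 0, -1], [0, 0, -3, 0, 0, 0, -1], [0, 0, -3, 0, 0, 0, -1]]}}

```text
time_s: 7.92
eef_pos: [502.8, -300.9, 27.6]
ee_rot: [0.002, 0.984, 0.175, 0.002]
force: [-15.6, 12.4, 39.0]
grip_width: -0.006
```

```bash
python3 f.py
```

```text
[ 502.77 -300.79   27.8 ] [-12.49  10.26  31.56] [ -1.22 -36.58 -19.96   0.18  -3.7    0.01] [-0.74  0.63  1.51  0.    0.99  0.48]
```

Medium bottomed at the same height (27.8, 32 N). Next, the small key.

Call:
{"name": "play_rows", "arguments": {"plan": [[0, 0, 20, 0, 0, 0, -1], [0, 0, 20, 0.004, 0.004, 0, -1], [0, -27, 0, 0, 0, 0, -1], [0, -27, 0, 0, 0, 0, -1], [0, 0, 0, 0, 0, 0, -1]]}}

```text
time_s: 8.53
eef_pos: [503.8, -357.0, 73.7]
ee_rot: [0.003, 0.984, 0.177, 0.002]
force: [-0.1, -0.5, 0.8]
grip_width: -0.001
```

Call:
{"name": "play_rows", "arguments": {"plan": [[0, 0, 0, 0, 0, 0, -1], [0, 0, 0, 0, 0, 0, -1]]}}

```text
time_s: 8.7
eef_pos: [503.7, -357.9, 73.8]
ee_rot: [0.003, 0.984, 0.176, 0.002]
force: [0.1, 0.2, -0.2]
grip_width: 0.001
```

```bash
python3 f.py;python3 - <<'E'
from h import *
c=cap('wrist');i=c['img'];print(proj(c,sense()['eef_pos']),[onz(c,*proj(c,[502,-353,58]),58)])
g=i.min(2)
m=(g>140).astype(np.uint8);n,l,st,ce=cv2.connectedComponentsWithStats(m)
for k in range(1,n):
    if 300<st[k,4]<20000: print(st[k],ce[k],onz(c,*ce[k],58).round(1))
cv2.imwrite('pics/s.png',i)
E
```

```text
[ 503.77 -357.02   73.65] [ 0.28  0.41 -0.1 ] [ -0.37 -53.07 -23.92  -0.01  -0.03   0.  ] [-0.81  0.63  1.37  0.    1.13  0.41]
[319.54659518 289.37613865] [array([ 502., -353.,   58.])]
[626   0  14  59 525] [634.34095238  22.48571429] [ 647.9 -437.4   58. ]
[ 157  206   59   57 2601] [186.22991157 233.68550557] [ 502.2 -294.1   58. ]
[    0   223   157   237 14889] [ 42.29196051 360.19806569] [ 414.6 -244.1   58. ]
[294 260  35  32 908] [311.1839207  276.13436123] [ 502.4 -353.6   58. ]
[ 389  279   81   74 4673] [428.66766531 315.98823026] [ 502.5 -413.1   58. ]
[313 407  17  35 486] [321.30041152 425.08024691] [ 426.4 -386.7   58. ]
[167 413  32  33 431] [182.9512761  428.17169374] [ 399.8 -319.9   58. ]
[444 413  33  33 439] [459.4191344  428.29157175] [ 449.1 -455.1   58. ]
```

View pics/s.png

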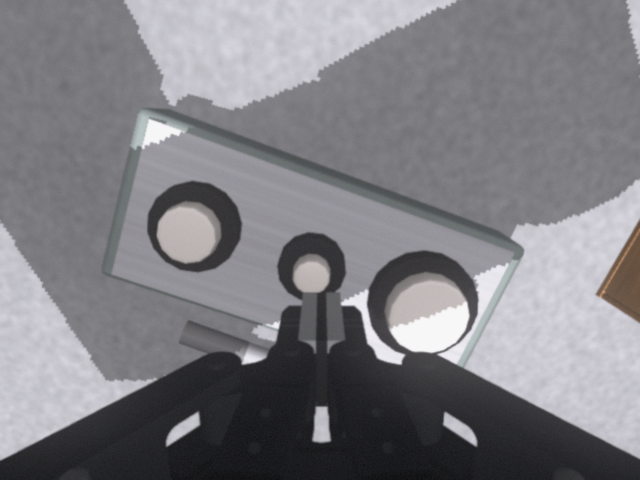

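The wrist view shows all three keys up; the small cap at (311,276) gives (502,-353.6), and the tips at (320,290) are just beside it.

Call:
{"name": "play_rows", "arguments": {"plan": [[-1, 4, -16, 0, 0, 0, -1], [0, 0, -16, 0.004, 0.004, 0, -1], [0, 0, 0, 0, 0, 0, -1], [0, 0, 0, 0, 0, 0, -1]]}}

```text
time_s: 9.28
eef_pos: [503.3, -352.0, 40.6]
ee_rot: [0.0, 0.984, 0.177, 0.0]
force: [0.1, 0.4, 1.0]
grip_width: -0.0
```

Call:
{"name": "play_rows", "arguments": {"plan": [[-1, -1, -5, 0, 0, 0, -1], [0, 0, -4, 0, 0, 0, -1], [0, 0, -3, 0, 0, 0, -1], [0, 0, -3, 0, 0, 0, -1]]}}

```text
time_s: 9.62
eef_pos: [502.9, -353.7, 27.7]
ee_rot: [0.001, 0.984, 0.178, 0.001]
force: [-11.0, 11.4, 36.6]
grip_width: 0.001
```

```bash
python3 f.py
```

```text
[ 502.82 -353.53   28.08] [-7.34  7.45 21.92] [ -0.67 -44.58 -21.     0.12  -2.2   -0.  ] [-0.8   0.69  1.41 -0.    1.04  0.41]
```

The small key bottomed too. Now I'll rise and cross to the lamp, turning the jaws across the rack and opening them.

Call:
{"name": "play_rows", "arguments": {"plan": [[0, 0, 35, 0, 0, 0, -1], [0, 0, 41, 0, 0, 0, -1], [0, 0, 41, 0, 0, 0, -1], [0, 0, 41, 0, 0, 0, -1], [0, 0, 35, 0, 0, 0, -1]]}}

```text
time_s: 10.23
eef_pos: [498.9, -350.1, 221.4]
ee_rot: [-0.005, 0.984, 0.177, -0.003]
force: [1.7, -1.3, -0.5]
grip_width: -0.0
```

Call:
{"name": "play_rows", "arguments": {"plan": [[0, 40, 0, 0, 0, 0.11, 1], [0, 40, 0, 0, 0, 0.11, 1], [0, 40, 0, 0, 0, 0.11, 1], [0, 40, 0, 0, 0, 0.11, 1], [0, 40, 0, 0, 0, 0.11, 1]]}}

```text
time_s: 10.65
eef_pos: [500.3, -153.3, 232.1]
ee_rot: [0.006, 0.897, 0.443, 0.003]
force: [0.6, 0.2, 0.9]
grip_width: 0.708
```

Call:
{"name": "play_rows", "arguments": {"plan": [[0, 40, 0, 0, 0, 0.11, 1], [0, 40, 0, 0, 0, 0.11, 1], [0, 40, 0, 0, 0, 0.11, 1], [0, 40, 0, 0, 0, 0, 1], [0, 40, 0, 0, 0, 0, 1]]}}

```text
time_s: 11.07
eef_pos: [498.8, 55.2, 233.4]
ee_rot: [0.007, 0.805, 0.593, 0.006]
force: [0.6, -0.2, 0.3]
grip_width: 0.998
```

Call:
{"name": "play_rows", "arguments": {"plan": [[0, 40, 0, 0, 0, 0, 1], [0, 40, 0, 0, 0, 0, 1], [0, 40, 0, 0, 0, 0, 1], [0, 40, 0, 0, 0, 0, 1], [0, 20, 0, 0, 0, 0, 1]]}}

```text
time_s: 11.48
eef_pos: [496.9, 245.9, 234.5]
ee_rot: [0.008, 0.805, 0.594, 0.008]
force: [-0.0, -0.7, 0.6]
grip_width: 1.0
```

Call:
{"name": "play_rows", "arguments": {"plan": [[-6, 28, 0, 0.02, 0.01, 0, 1], [0, 0, 0, 0, 0, 0, 1], [0, 0, 0, 0, 0, 0, 1]]}}

```text
time_s: 11.73
eef_pos: [489.7, 280.2, 234.2]
ee_rot: [-0.004, 0.803, 0.596, 0.011]
force: [1.3, -0.0, -0.1]
grip_width: 1.0
```

Run:
```python
from h import *
np.set_printoptions(precision=1,suppress=True)
c=cap('wrist','w.png');e=sense();print(e['eef_pos'],e['ee_rot'],proj(c,e['eef_pos']))
for z in (150,60): print(z,proj(c,[490,278,z]))
```

```text
[489.7 280.  234.2] [-0.   0.8  0.6  0. ] [320.3 288.5]
150 [321. 240.]
60 [320.2 211. ]
```

View pics/w.png

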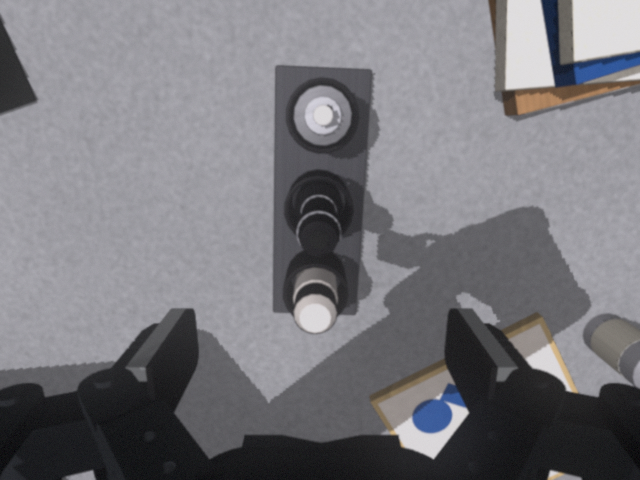

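The wrist view shows the lamp tail at (319,235), predicted (321,240), and the jaws straddle it across the row. Descending.

Call:
{"name": "play_rows", "arguments": {"plan": [[0, 1, -35, 0, 0, 0, 1], [0, 0, -35, 0, 0, 0, 1], [0, 0, -25, 0, 0, 0, 1], [0, 0, 0, 0, 0, 0, 1], [0, 0, 0, 0, 0, 0, 1]]}}

```text
time_s: 12.2
eef_pos: [491.9, 276.7, 138.8]
ee_rot: [-0.002, 0.804, 0.594, 0.014]
force: [0.2, -0.9, 1.3]
grip_width: 1.002
```

Call:
{"name": "play_rows", "arguments": {"plan": [[-2, 2, -25, -0.02, 0.02, 0, 1], [0, 0, -20, 0, 0, 0, 1], [0, 0, 0, 0, 0, 0, 1], [0, 0, 0, 0, 0, 0, 1]]}}

```text
time_s: 12.53
eef_pos: [494.2, 277.3, 100.1]
ee_rot: [0.002, 0.805, 0.593, 0.004]
force: [-0.0, 0.3, 0.6]
grip_width: 0.999
```

Call:
{"name": "play_rows", "arguments": {"plan": [[-4, 1, -14, 0, 0, 0, 1], [0, 0, -8, 0, 0, 0, 1], [0, 0, 0, 0, 0, 0, 1], [0, 0, 0, 0, 0, 0, 1]]}}

```text
time_s: 12.87
eef_pos: [494.2, 278.4, 85.2]
ee_rot: [0.004, 0.806, 0.592, 0.01]
force: [0.9, 0.3, -0.1]
grip_width: 1.0
```

```bash
python3 f.py
python3 - <<'E'
from h import *
c=cap('wrist');s=cap('scene')
cv2.imwrite('pics/g.png',np.hstack([cv2.resize(c['img'],(400,300)),cv2.resize(s['img'][90:210,310:470],(400,300),interpolation=cv2.INTER_CUBIC)]))
E
```

```text
[494.11 278.47  84.83] [ 0.34  0.03 -0.32] [ -0.04 -47.45 -23.13  -0.01  -0.05  -0.  ] [ 0.31  0.51  1.54 -0.    1.07  0.61]
```

View pics/g.png

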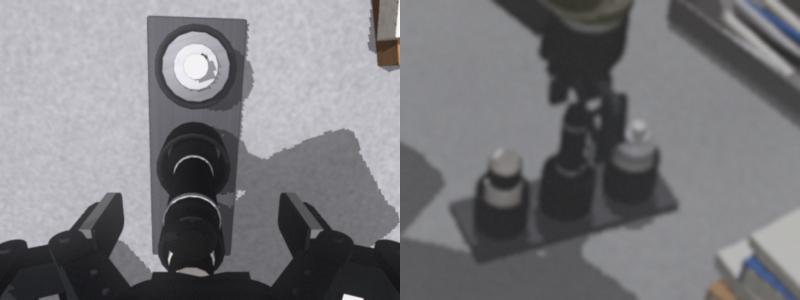

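The wrist view shows the lamp at x≈190, with the jaw centre at 200 (half-size), so I'll shift -4 mm in x and go a bit lower.

Call:
{"name": "play_rows", "arguments": {"plan": [[-5, 0, -9, -0.01, 0.02, 0, 1], [-1, 0, -6, 0, 0, 0, 1], [0, 0, 0, 0, 0, 0, 1], [0, 0, 0, 0, 0, 0, 1]]}}

```text
time_s: 13.5
eef_pos: [486.8, 278.4, 67.5]
ee_rot: [0.002, 0.806, 0.592, -0.003]
force: [0.1, -0.7, 0.1]
grip_width: 0.996
```

```bash
python3 f.py
```

```text
[487.13 278.45  68.  ] [-0.09  0.01 -0.12] [  0.04 -47.44 -22.25  -0.01   0.02   0.  ] [ 0.31  0.54  1.55 -0.01  1.06  0.62]
```

Call:
{"name": "play_rows", "arguments": {"plan": [[3, 0, 0, 0, 0, 0, 1], [0, 0, 0, 0, 0, 0, -0.2], [0, 0, 0, 0, 0, 0, -1], [0, 0, 0, 0, 0, 0, -1], [0, 0, 0, 0, 0, 0, -1]], "grip_force": 60}}

```text
time_s: 14.12
eef_pos: [491.1, 278.5, 68.8]
ee_rot: [0.002, 0.806, 0.592, -0.002]
force: [-0.2, -0.2, 0.3]
grip_width: 0.455
```

Call:
{"name": "play_rows", "arguments": {"plan": [[0, 0, 0, 0, 0, 0, -1], [0, 0, 0, 0, 0, 0, -1], [0, 0, 0, 0, 0, 0, -1]]}}

```text
time_s: 14.37
eef_pos: [491.2, 278.5, 68.9]
ee_rot: [0.002, 0.806, 0.592, -0.002]
force: [-0.0, -0.1, -0.8]
grip_width: 0.309
```

Call:
{"name": "play_rows", "arguments": {"plan": [[0, 0, 0, 0, 0, 0, -1], [0, 0, 8, 0, 0, 0, -1], [0, 0, 15, 0, 0, 0, -1], [0, 0, 20, 0, 0, 0, -1]]}}

```text
time_s: 14.7
eef_pos: [488.3, 277.6, 109.7]
ee_rot: [0.0, 0.806, 0.592, -0.007]
force: [0.6, 0.9, -1.9]
grip_width: 0.31
```

```bash
python3 f.py
```

```text
[489.84 278.07 111.07] [ 1.2   0.28 -0.56] [  0.06 -50.   -25.72  -0.01   0.23  -0.  ] [ 0.31  0.49  1.5  -0.01  1.15  0.62]
```

Call:
{"name": "play_rows", "arguments": {"plan": [[0, 0, 25, 0, 0, 0, -1], [0, 0, 25, 0, 0, 0, -1], [0, 0, 25, 0, 0, 0, -1], [0, 0, 25, 0, 0, 0, -1], [0, 0, 25, 0, 0, 0, -1]]}}

```text
time_s: 15.32
eef_pos: [483.4, 275.9, 227.3]
ee_rot: [-0.003, 0.806, 0.592, -0.016]
force: [0.7, 0.6, -1.5]
grip_width: 0.316
```

```bash
python3 f.py
python3 - <<'E'
from h import *
s=cap('scene');e=sense()['eef_pos'];print(sense()['ee_rot'],proj(s,e+[0,0,81]),proj(s,e-[0,0,59]))
cv2.imwrite('pics/l.png',cv2.resize(s['img'][30:230,280:480],(600,600)))
E
```

```text
[484.35 276.17 227.9 ] [ 0.09 -0.12  0.23] [  0.09 -49.02 -29.32  -0.02   0.34  -0.  ] [ 0.31  0.39  1.34 -0.    1.44  0.62]
[-0.0027942   0.80584316  0.59190524 -0.01603686] [384.54334898  83.67536515] [378.90650582 127.28236516]
```

View pics/l.png

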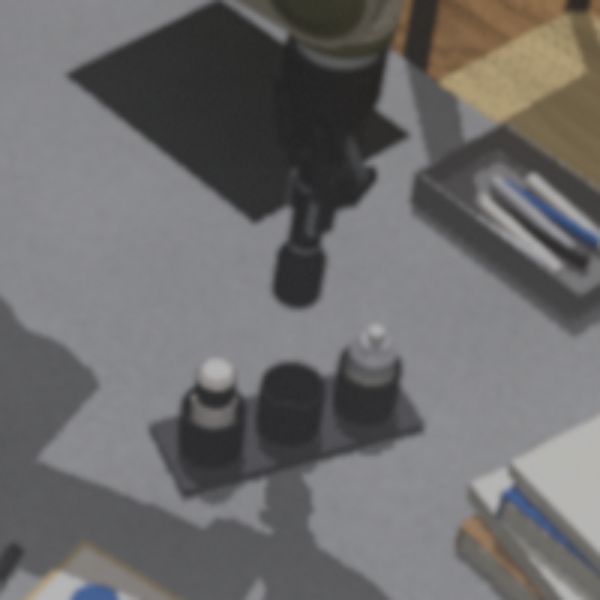

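The scene crop shows the lamp hanging upright in the jaws, clear of its well; its lens is at (379,129), against a predicted (379,127) for a lens 59 mm ahead of the TCP reading. Next I'll carry it over and tilt about -y.

Call:
{"name": "play_rows", "arguments": {"plan": [[-3, -35, 0, 0, 0, 0, -1], [-3, -35, 0, 0, 0, 0, -1], [-3, -35, 0, 0, -0.11, 0, -1], [-3, -35, 0, 0, -0.11, 0, -1], [-3, -35, 0, 0, -0.11, 0, -1]]}}

```text
time_s: 15.98
eef_pos: [466.1, 98.8, 214.4]
ee_rot: [0.094, 0.796, 0.588, 0.112]
force: [2.1, -0.6, -0.8]
grip_width: 0.309
```

Call:
{"name": "play_rows", "arguments": {"plan": [[-3, -35, 0, 0, -0.11, 0, -1], [-3, -35, 0, 0, -0.11, 0, -1], [-3, -30, 0, 0, -0.11, 0, -1], [0, -10, 0, 0, -0.1, 0, -1], [0, 0, 0, 0, 0, 0, -1]]}}

```text
time_s: 16.4
eef_pos: [451.4, 0.6, 205.3]
ee_rot: [0.197, 0.762, 0.56, 0.257]
force: [-0.5, 0.3, -2.0]
grip_width: 0.315
```

```bash
cat > a.py <<'E'
from h import *
from scipy.spatial.transform import Rotation as Ro
np.set_printoptions(precision=3,suppress=True)
s=sense();q=s['ee_rot'];z=Ro.from_quat([q[1],q[2],q[3],q[0]]).as_matrix()[:,2]
e=s['eef_pos'];print('tcp',e,'z',z,'tilt',np.degrees(np.arccos(-z[2])),'lens',e+59*z,'aim err',e+209*z-[597,-20,12],'g',s['grip_width'],s['force'],'joints',s['joints'],s['dq'])
E
python3 a.py
```

```text
tcp [451.435   0.626 205.345] z [ 0.613 -0.013 -0.79 ] tilt 37.78704302497112 lens [487.578  -0.165 158.717] aim err [-17.535  17.826  28.173] g 0.3146708925371023 [-0.475  0.273 -2.008] joints [-0.412 -0.2    2.214  0.459  0.553 -0.431] [-0.004  0.018 -0.052 -0.182  0.066  0.238]
```

Call:
{"name": "play_rows", "arguments": {"plan": [[3, -8, -14, 0, -0.03, 0, -1], [3, -7, -14, 0, -0.03, 0, -1], [2, -4, -8, 0, 0, 0, -1], [0, 0, 0, 0, 0, 0, -1], [0, 0, 0, 0, 0, 0, -1]]}}

```text
time_s: 16.82
eef_pos: [456.8, -17.4, 163.1]
ee_rot: [0.208, 0.758, 0.553, 0.276]
force: [-0.5, 0.2, -1.8]
grip_width: 0.313
```

```bash
python3 a.py
```

```text
tcp [456.839 -17.406 163.103] z [ 0.649 -0.01  -0.761] tilt 40.43722595836529 lens [495.103 -17.975 118.197] aim err [-4.616  0.578 -7.971] g 0.3130781431547373 [-0.545  0.208 -1.835] joints [-0.488 -0.117  2.304  0.8    0.424 -0.829] [ 0.007  0.033 -0.002 -0.025  0.008  0.033]
```

Call:
{"name": "play_rows", "arguments": {"plan": [[4, 0, 6, 0, 0, 0, -1], [0, 0, 0, 0, 0, 0, -1], [0, 0, 0, 0, 0, 0, -1], [0, 0, 0, 0, 0, 0, -1], [0, 0, 0, 0, 0, 0, -1]]}}

```text
time_s: 17.23
eef_pos: [460.9, -14.6, 169.2]
ee_rot: [0.205, 0.758, 0.555, 0.276]
force: [-0.7, 0.2, -2.5]
grip_width: 0.313
```

```bash
python3 a.py
python3 - <<'E'
from h import *
from scipy.spatial.transform import Rotation as Ro
np.set_printoptions(precision=1,suppress=True)
s=sense();q=s['ee_rot'];z=Ro.from_quat([q[1],q[2],q[3],q[0]]).as_matrix()[:,2];e=s['eef_pos'];L=e+59*z
y=np.cross([0,1,0],z)
for n in('scene','top'):
    c=cap(n,n+'end.png');g=c['img'].max(2)
    # darkness along lamp axis line, 3 parallel strips
    for off in(-15,0,15):
        row=[]
        for t in range(-40,45,5):
            u,v=proj(c,L+t*z+[0,off,0]); row.append(int(g[int(round(v)),int(round(u))]))
        print(n,off,row)
    P=[onz(c,*p,12) for p in [proj(c,L+21*y),proj(c,L)]];print(proj(c,L),P)
E
```

```text
tcp [460.948 -14.563 169.16 ] z [ 0.645 -0.005 -0.764] tilt 40.165524015853464 lens [499.002 -14.838 124.073] aim err [-1.251  4.463 -2.555] g 0.3126865869827124 [-0.651  0.175 -2.502] joints [-0.473 -0.117  2.282  0.751  0.439 -0.769] [ 0.008 -0.003 -0.001 -0.007  0.004  0.009]
scene -15 [48, 48, 48, 48, 49, 48, 50, 50, 71, 132, 142, 142, 144, 143, 141, 140, 142]
scene 0 [52, 52, 50, 50, 50, 52, 53, 54, 54, 111, 141, 142, 140, 139, 142, 141, 142]
scene 15 [52, 51, 51, 52, 51, 52, 51, 52, 55, 108, 138, 140, 141, 140, 141, 138, 140]
[290.8 198.9] [array([418.1,  32.9,  12. ]), array([426. ,  40.1,  12. ])]
top -15 [6, 10, 5, 2, 1, 2, 5, 8, 6, 8, 17, 84, 88, 90, 85, 88, 86]
top 0 [5, 10, 3, 8, 6, 6, 2, 5, 6, 9, 3, 9, 20, 141, 142, 145, 144]
top 15 [6, 5, 8, 11, 4, 9, 3, 4, 6, 5, 8, 102, 145, 143, 138, 128, 102]
[315.1 281.7] [array([482. , -16.2,  12. ]), array([499.7, -16.4,  12. ])]
```

The lens edge shows up in both views where predicted, to within about 5 mm. The arm is still, so I'm handing in.

```bash
python3 -c "
from h import *
s=sense();print(s['time_s'],abs(s['dq']).max());print(ctrl.finish_job())"
```

```text
17.3333 0.003629708303452939
the job is handed in; nothing more can be done
None
```

I pressed the keys large, medium, small, drew the lamp out of its well, and handed the job in at 17.3 s with the lamp held over the panel. No verdict is reported, so success rests on my own checks below.

- **Keys:** each key went down to its stop (22–32 N, TCP reading z ≈ 28 mm). A wrist picture before the last press showed all three up. I did not look again after the small key.
- **Lamp:** gripped at 60 N (opening 0.31, about 27 mm on the 28 mm handle) and lifted upright, clear of the rack. The can and marker were still in their wells.
- **Final pose:** tilt 40°, lens about 124 mm above the table. The point 15 cm ahead of the lens is computed at about 5 mm from the panel's middle. The edge of the lens appeared where predicted in the scene view to within about 5 mm, and the top view fitted. The joints were practically still (under 0.004 rad/s).

**Disagreements:**
- The shut fingertips touched the keys with the TCP reading about 24 mm lower than expected. I went by contact force, and worked out the lens position from the lamp's known height in its well.
- The scene camera placed things 5–9 mm away from the top and wrist cameras.
- I did not check the pens or the mini can at the end. There was no unexpected force at any point I read it.

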